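Select the tall jar on the sample reader

ROBOT

A 6-joint arm with a two-finger parallel gripper is mounted at the origin on the work surface. World frame = base frame: x ahead of the robot, y to its left, z up, the work surface at z = 0. Lengths are in mm, angles in rad, forces in N, time in s.
With the tool pointing down it reaches from about 300 to 775 mm from the base axis. Payload 14.6 kg.
Tool frame: the origin (TCP) lies midway between the tips of the shut fingers; the grasp point (between the pads) lies 19 mm behind it (pinch_z is the distance from the TCP to the grasp point, in mm); z points along the fingers, y is the direction in which the jaws open and shut (so a half turn about z gives the same grasp; the last joint's range is limited). The gripper opens to 94 mm and grips with 3 to 60 N. Pads are 16 mm wide; open, the fingers measure 119 mm over their backs; the gripper's body (75 mm by 177 mm) begins 78 mm behind the grasp point.
Start: joints at [1.099, 0.3, 1.521, -0, 1.321, -0.067], TCP at [216.606, 505.541, 205.446] pointing down, gripper open.
Joint ranges: [-3.03, 3.03], [-0.79, 2.21], [0.23, 2.52], [-1.04, 4.18], [0, 3.07], [-2.55, 2.55]. Speed limits (rad/s): [2.22, 2.22, 2.57, 3.14, 3.14, 3.14].

INTERFACE

Orientations are given as [roll, pitch, yaw] about the fixed x, y, z axes, in that order (R = Rz(yaw) Ry(pitch) Rx(roll)).
In Python, from cell import read_state, camera, sign_off, pinch_z gives the robot as it stands. The module is installed in compiled form; this text tells all that it offers.
- The arm moves only by the tool servo_tool, never from a script. Its argument "series" is a list of rows, each a list of 6 numbers: the shift along the tool's x, y, z in cm, then the turn, a rotation vector about the tool's x, y, z in rad. In form: [[tx, ty, tz, rx, ry, rz], ...]. A call has exactly 10 rows; each row is the pose to reach, as a shift and turn from the pose commanded when the call began, along the tool's axes at that moment; what a row does not reach only later rows make up. A row lasts 1/12 s, in which the tool goes at most 41.7 mm and 7.16 degrees, less where a joint would pass 70% of its speed; a pose out of reach is approached as far as the arm can. A call with a gripper value outside its range is refused whole. "gripper" is the finger opening in cm, from 0 to 9.4, set as the call begins (left out, the last holds). The fingers move at their own pace and stop on an object; "grip_force" is the grip in N (left out, the last holds). Time passes only in rows, so rows that repeat a pose let the fingers close, or fill a call up. It gives the time, the measured TCP pose, the force and the opening at its end, in the units of the state.
- read_state(): the state, without advancing time (a new reading comes with each control period).
- camera(name): name is "scene" or "top"; returns a dict with "pixels" (480x640x3 uint8, red, green, blue), "fx", "fy", "cx", "cy" (pixels), "pose" (4x4, takes a point from camera to world coordinates). Camera axes: x right, y down, z forward; pixel columns grow to the right and rows downward; lengths in mm; the calibration is good to about 2 mm. A picture is of the moment at which its call begins. There is no depth.
- sign_off(): hands the job in, once; it reports no verdict.
The state is a dict: "clock": time; "joints": joint angles; "qd": joint speeds; "effort": joint torques, N m; "eef_pos": TCP position; "eef_rot": TCP orientation; "wrist_force": force on the tool from outside, world axes, zero at the start; "moment": the same for the moment, N m; "finger_gap": finger opening in mm.
Only numpy, scipy, OpenCV 4.12 (cv2) and the standard library are available. Lean on these libraries where they do the work, as an engineer would, in place of code of your own. Each camera call takes 0.05 s, during which the arm holds its last target.

TASK

Lift the clear hood of the sample reader by its handle bar and swing it back until it stays open by itself. Then press the selector key straight in front of the tall jar fully in, firmly but without forcing it, so that it stays latched down and the standby key pops up. Press no other key, and leave the jars and the things around the reader where they are.

Things in the scene. Friction and masses are not known exactly. Their poses are not given: they have to be found in the camera images.
- console: Sample reader, fixed: white case 215 mm deep (x), 290 mm wide (y), flat deck 55 mm high. Origin: centre of the underside; x to its back, y along the key row, z up. Keys 0 to 4 at x = -55, y = 80, 40, 0, -40, -80 mm. Behind keys 1 to 4 (x = 25, same y) are stations 1 to 4, grey discs 38 mm across where the jars stand, each joined to its key by a line. Keys are interlocked: one latched home releases the other.
- hood (a joint): Opening of the clear hood (rad): 0 shut, 1.75 fully back at its stop. Hinged along the reader's y at point hood_hinge; the front edge rises and goes back. 250 mm wide, 170 mm hinge to front edge, skirt 36 mm deep, 0.65 kg. Spring-assisted: let go below about 1.1 rad it falls shut, beyond that it swings on by itself to the stop.
- hood_hinge (a point): Point on the hinge axis at mid-width, fixed on the reader (x = 80, z = 115 mm of the reader).
- hood_handle (a point): Middle of the hood's handle: a round steel bar 10 mm thick and 120 mm long along the reader's y, on two arms at +/-55 mm, 45 mm in front of the hood's front edge and 215 mm from the hinge, at hinge height when shut. Moves with the hood.
- cap0 (a point): Cap of selector key 0, grey plastic, 24 mm front to back, 22 mm wide, standing 28 mm above the deck when up. This point: centre of its top face. The standby key at the +y end of the row, without a station behind it; it is down (latched) at the start.
- cap1 (a point): Cap of selector key 1, grey plastic, 24 mm front to back, 22 mm wide, standing 28 mm above the deck when up. This point: centre of its top face. Lies at x = -55, y = 40 mm of the reader, straight in front of station 1.
- cap2 (a point): Cap of selector key 2, grey plastic, 24 mm front to back, 22 mm wide, standing 28 mm above the deck when up. This point: centre of its top face. Lies at x = -55, y = 0 mm of the reader, straight in front of station 2.
- cap3 (a point): Cap of selector key 3, grey plastic, 24 mm front to back, 22 mm wide, standing 28 mm above the deck when up. This point: centre of its top face. Lies at x = -55, y = -40 mm of the reader, straight in front of station 3.
- cap4 (a point): Cap of selector key 4, grey plastic, 24 mm front to back, 22 mm wide, standing 28 mm above the deck when up. This point: centre of its top face. Lies at x = -55, y = -80 mm of the reader, straight in front of station 4.
- key1 (a joint): How far key 1 is in (m), straight down: 0 up. Latching depth is hidden, differs from start to start: 0.009 to 0.019; a rubber stop lies 0.0005 deeper. Pressing takes 2 N, up to about 6 N as the latch bar yields (standby clicks up), then 2 mm or more deeper this key snaps in; only on the stop does force rise steeply (20 N per mm): 10 to 15 N, steady, means fully in. Let go sooner it comes up again. Over 25 N damages it.
- key2 (a joint): How far key 2 is in (m), straight down: 0 up. Latching depth is hidden, differs from start to start: 0.009 to 0.019; a rubber stop lies 0.0005 deeper. Pressing takes 2 N, up to about 6 N as the latch bar yields (standby clicks up), then 2 mm or more deeper this key snaps in; only on the stop does force rise steeply (20 N per mm): 10 to 15 N, steady, means fully in. Let go sooner it comes up again. Over 25 N damages it.
- key3 (a joint): How far key 3 is in (m), straight down: 0 up. Latching depth is hidden, differs from start to start: 0.009 to 0.019; a rubber stop lies 0.0005 deeper. Pressing takes 2 N, up to about 6 N as the latch bar yields (standby clicks up), then 2 mm or more deeper this key snaps in; only on the stop does force rise steeply (20 N per mm): 10 to 15 N, steady, means fully in. Let go sooner it comes up again. Over 25 N damages it.
- key4 (a joint): How far key 4 is in (m), straight down: 0 up. Latching depth is hidden, differs from start to start: 0.009 to 0.019; a rubber stop lies 0.0005 deeper. Pressing takes 2 N, up to about 6 N as the latch bar yields (standby clicks up), then 2 mm or more deeper this key snaps in; only on the stop does force rise steeply (20 N per mm): 10 to 15 N, steady, means fully in. Let go sooner it comes up again. Over 25 N damages it.
- key0 (a joint): How far the standby key is in (m), straight down: 0 up; 0.009 to 0.019 while latched, as at the start. It pops up when another key is pressed home.
- jar_tall: Tall closed white jar, 31 mm across, 50 mm high, loose on one of the stations 1 to 4 (any of them). Origin: centre of its underside.
- jar_a: Short closed white jar, 31 mm across, 26 mm high, loose on another station. Origin: centre of its underside.
- jar_b: Short closed white jar, 31 mm across, 26 mm high, loose on another station. Origin: centre of its underside.
- jar_c: Short closed white jar, 31 mm across, 26 mm high, loose on another station. Origin: centre of its underside.
- bowl: Bystander: loose steel bowl, 120 mm across, 60 mm high. Origin: centre of its underside.
- bottle: Bystander: loose white bottle, 60 mm across, 130 mm high. Origin: centre of its underside.
- can: Bystander: loose steel can, 50 mm across, 70 mm high. Origin: centre of its underside.

How it is judged (in metres and radians):
On the way, in this order (a step that is already met when the one before it is completed fails the run):
1. the hood stands open by itself, let go (value of joint hood above 1.5 rad and contact force between each of the arm, the fingers and console below 0.3 N), for 0.2 s.
2. the key in front of the tall jar is latched, the other keys are up (((y of jar_tall in the frame of console between 0.022 and 0.058 m and value of joint key1 above 0.007 m and value of joint each of key0, key2, key3, key4 below 0.003 m) or (y of jar_tall in the frame of console between -0.018 and 0.018 m and value of joint key2 above 0.007 m and value of joint each of key0, key1, key3, key4 below 0.003 m) or (y of jar_tall in the frame of console between -0.058 and -0.022 m and value of joint key3 above 0.007 m and value of joint each of key0, key1, key2, key4 below 0.003 m) or (y of jar_tall in the frame of console between -0.098 and -0.062 m and value of joint key4 above 0.007 m and value of joint each of key0, key1, key2, key3 below 0.003 m))), for 0.2 s.
At the end, for the whole second after the job is handed in: The hood stands open by itself (more than 1.5 rad); the key in front of the tall jar stays down (more than 7 mm) and the other four keys are up (less than 3 mm in); the jars are at rest on their stations (value of joint hood above 1.5 rad and ((y of jar_tall in the frame of console between 0.022 and 0.058 m and value of joint key1 above 0.007 m and value of joint each of key0, key2, key3, key4 below 0.003 m) or (y of jar_tall in the frame of console between -0.018 and 0.018 m and value of joint key2 above 0.007 m and value of joint each of key0, key1, key3, key4 below 0.003 m) or (y of jar_tall in the frame of console between -0.058 and -0.022 m and value of joint key3 above 0.007 m and value of joint each of key0, key1, key2, key4 below 0.003 m) or (y of jar_tall in the frame of console between -0.098 and -0.062 m and value of joint key4 above 0.007 m and value of joint each of key0, key1, key2, key3 below 0.003 m)) and linear speed of each of jar_tall, jar_a, jar_b, jar_c below 0.02 m/s); the robot touches nothing.
It fails at once if the standby key is pushed (more than 3 N) (contact force between any of the arm, the fingers and key0 above 3 N).
It fails at once if a key is pressed with more than 25 N (contact force between any of the arm, the fingers and key0 above 25 N or contact force between any of the arm, the fingers and key1 above 25 N or contact force between any of the arm, the fingers and key2 above 25 N or contact force between any of the arm, the fingers and key3 above 25 N or contact force between any of the arm, the fingers and key4 above 25 N).
It fails at once if one of keys 1 to 4 that is not in front of the tall jar is pressed in more than 6 mm ((not (y of jar_tall in the frame of console between 0.022 and 0.058 m) and value of joint key1 above 0.006 m) or (not (y of jar_tall in the frame of console between -0.018 and 0.018 m) and value of joint key2 above 0.006 m) or (not (y of jar_tall in the frame of console between -0.058 and -0.022 m) and value of joint key3 above 0.006 m) or (not (y of jar_tall in the frame of console between -0.098 and -0.062 m) and value of joint key4 above 0.006 m)).
It fails at once if a jar is shifted more than 12 mm or tipped (distance of any of jar_tall, jar_a, jar_b, jar_c from where it was at the start of the episode above 0.012 m or angle between any of jar_tall, jar_a, jar_b, jar_c's own z axis and vertical above 0.3 rad).
It fails at once if the bowl, bottle or can is shifted more than 30 mm (distance of any of bowl, bottle, can from where it was at the start of the episode above 0.03 m).
It also fails if it takes over 50 s, if anything falls off the work surface, if the arm or the gripper's body presses on something with over 40 N, if the wrist force passes 120 N, or if a joint passes its speed limit or range.

## Working session

There is one attempt and no reset: what is moved stays moved. The work goes in short steps, Python scripts to look and compute and a tool call to move; the robot and the scene stay as the last step left them, time stands still between calls to the robot, and variables do not carry over. Pictures are saved under pics/ and viewed, and the job is handed in when it is done.

Besides the shell and the picture viewer there is one more tool, called as a command line: name --pt "numbers of a row" for each row, then --argument value for the rest. servo_tool: Moves the arm, as the interface text tells. Its arguments: {"type":"object","properties":{"series":{"type":"array"},"gripper":{"type":"number"},"grip_force":{"type":"number"}},"required":["series"]}

```bash
mkdir -p pics; python3 - <<'E'
from cell import *
import cv2
print(read_state(), pinch_z)
for n in("scene","top"):
    c=camera(n); cv2.imwrite(f"pics/{n}0.png",c["pixels"][:,:,::-1]); print(n,c["fx"],c["fy"],c["cx"],c["cy"],c["pose"].tolist() if hasattr(c["pose"],'tolist') else c["pose"])
E
```

```text
{'clock': 0.0, 'joints': array([ 1.09941561e+00,  3.00487256e-01,  1.52158413e+00, -1.57090966e-05,
        1.32069006e+00, -6.65943483e-02]), 'qd': array([-2.09105686e-04,  8.86787083e-05, -3.49748143e-04,  2.72466123e-04,
       -4.79785788e-04, -7.57953164e-04]), 'effort': array([ 2.53477401e-04, -5.31809986e+01, -3.52732050e+01,  7.08064903e-02,
        2.44740327e-02, -6.79042205e-05]), 'eef_pos': array([216.48657294, 505.31682525, 204.87617588]), 'eef_rot': array([-3.14042544e+00, -6.25952691e-05,  2.73681014e+00]), 'wrist_force': array([-0.22152448, -0.02594579, -1.39434285]), 'moment': array([-0.04274403, -0.00283666,  0.03020245]), 'finger_gap': 94.024672987689} 18.8
scene 451.95938308189614 451.95938308189614 323.02565976323257 235.3134483532313 [[-0.6695841009923097, 0.6272483840568939, -0.3977644986626329, 992.3742383146734], [0.742731730809552, 0.5635997751382086, -0.36153128427953235, 394.4824311627495], [-0.0025899318461280033, -0.5375079145111968, -0.8432547266934567, 966.5547564138658], [0.0, 0.0, 0.0, 1.0]]
top 610.3902317702444 610.3902317702444 327.2102297779333 248.44993512036197 [[-0.0073352096661543735, -0.9918176435710653, 0.12745178147163222, 401.9938871857969], [-0.9999511139304721, 0.006430102823345335, -0.007511559551073814, 1.7904898588591462], [0.006630569233608605, -0.1275006497192087, -0.9918163236571668, 1314.472713987527], [0.0, 0.0, 0.0, 1.0]]
```

View pics/scene0.png

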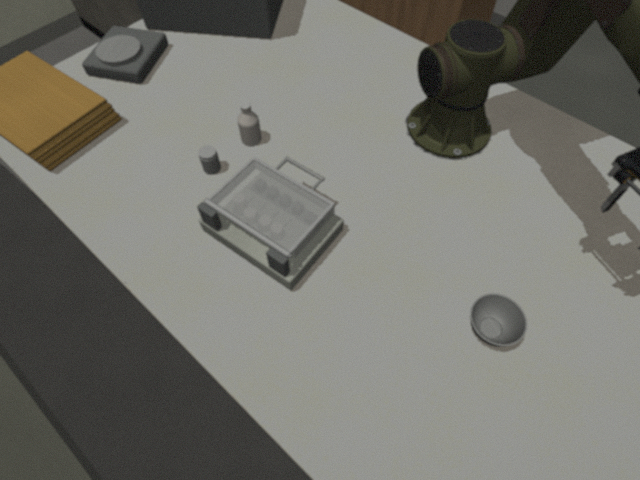

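View pics/top0.png

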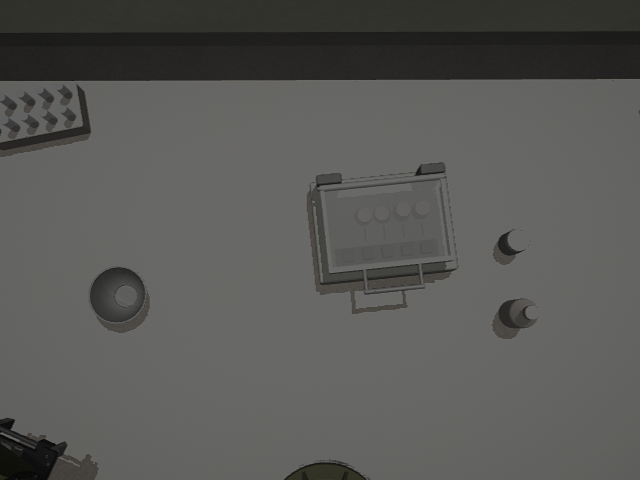

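The top view shows the reader around (385,228) with its handle bar at (394,290) facing the robot. The bowl is at (118,295), the bottle at (521,313) and the can at (515,242). I'll zoom in on the reader.

```bash
python3 - <<'E'
import cv2
a=cv2.imread("pics/top0.png")[150:320,300:470]
b=cv2.imread("pics/scene0.png")[145:295,185:355]
f=lambda i:cv2.convertScaleAbs(cv2.resize(i,None,fx=4.4,fy=4.4 if i is b else 3.5,interpolation=cv2.INTER_CUBIC),alpha=1.8)
cv2.imwrite("pics/top0z.png",cv2.convertScaleAbs(cv2.resize(a,(600,600),interpolation=cv2.INTER_CUBIC),alpha=1.7))
cv2.imwrite("pics/scene0z.png",cv2.convertScaleAbs(cv2.resize(b,(680,600),interpolation=cv2.INTER_CUBIC),alpha=1.3))
E
```

```text
(no output)
```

View pics/top0z.png

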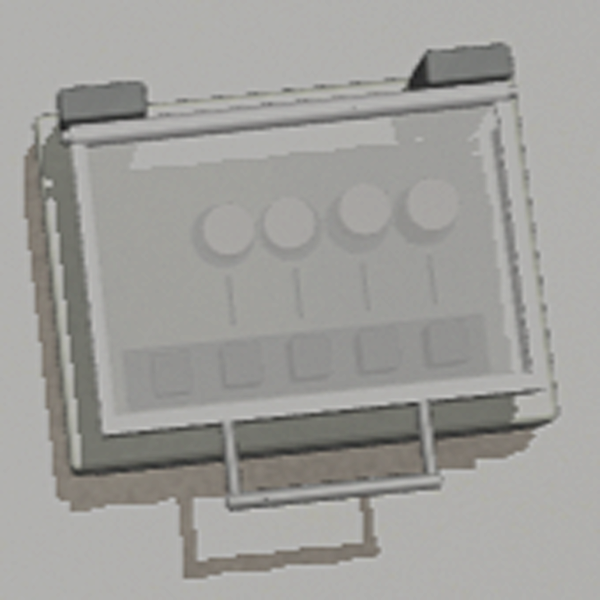

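View pics/scene0z.png

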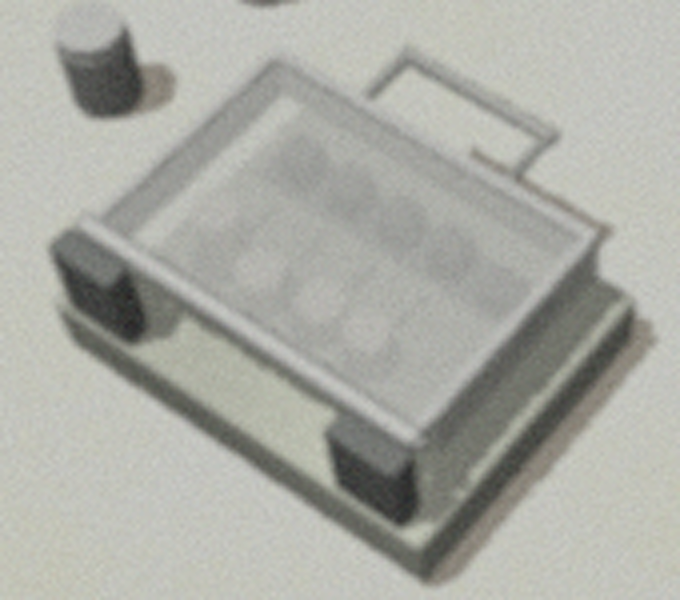

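The jars show as four discs, at zoom (228,230), (290,222), (365,209) and (432,205). The handle bar runs from (230,503) to (440,483). Next I'll measure the handle, the hinge and the deck corners.

```bash
cat > h.py <<'E'
import numpy as np
C={"scene":(451.959383,323.02566,235.313448,np.array([[-0.6695841009923097, 0.6272483840568939, -0.3977644986626329, 992.3742383146734], [0.742731730809552, 0.5635997751382086, -0.36153128427953235, 394.4824311627495], [-0.0025899318461280033, -0.5375079145111968, -0.8432547266934567, 966.5547564138658],[0,0,0,1]])),
"top":(610.39023,327.21023,248.449935,np.array([[-0.0073352096661543735, -0.9918176435710653, 0.12745178147163222, 401.9938871857969], [-0.9999511139304721, 0.006430102823345335, -0.007511559551073814, 1.7904898588591462], [0.006630569233608605, -0.1275006497192087, -0.9918163236571668, 1314.472713987527],[0,0,0,1]]))}
def plane(n,u,v,z):
    f,cx,cy,P=C[n]; d=P[:3,:3]@np.array([(u-cx)/f,(v-cy)/f,1]); o=P[:3,3]
    return o+d*(z-o[2])/d[2]
def proj(n,p):
    f,cx,cy,P=C[n]; q=P[:3,:3].T@(np.asarray(p,float)-P[:3,3]); return q[:2]/q[2]*f+[cx,cy]
tz=lambda x,y:(x/600*170+300-.35,y/600*170+150-.35)
sz=lambda x,y:(x/4+185-.37,y/4+145-.37)
E
python3 - <<'E'
from h import *
np.set_printoptions(precision=1,suppress=True)
T=lambda x,y,z:plane("top",*tz(x,y),z)
S=lambda x,y,z:plane("scene",*sz(x,y),z)
a,b=T(230,503,117),T(440,483,117);print("handle top",a,b,(a+b)/2,np.linalg.norm(a-b),np.arctan2(*(a-b)[[0,1]])*-1)
a,b=S(408,48,115),S(556,136,115);print("handle scene",a,b,(a+b)/2,np.linalg.norm(a-b))
a,b=T(70,135,117),T(520,93,117);print("hinge top",a,b,(a+b)/2,np.linalg.norm(a-b))
for q in((38,115),(75,467),(555,418)):print("deck",T(*q,55))
for q in((60,310),(425,575),(635,300)):print("deck S",S(*q,55), S(*q,0))
for q in((172,373),(241,364),(310,356),(378,349),(447,341)):print("key",T(*q,83))
for q in((228,230),(290,222),(365,209),(432,205)):print("jar",T(*q,81),T(*q,105))
E
```

```text
handle top [469.  -80.4 117. ] [ 479.3 -197.5  117. ] [ 474.1 -138.9  117. ] 117.54788444522164 0.08778453821873691
handle scene [ 477.6 -195.7  115. ] [468.5 -78.8 115. ] [ 473.  -137.3  115. ] 117.27246790285163
hinge top [678.3   7.3 117. ] [ 701.2 -249.3  117. ] [ 689.8 -121.   117. ] 257.58894255861986
deck [704.9  26.6  55. ]
deck [494.1   5.8  55. ]
deck [ 521.  -276.5   55. ]
deck S [ 735.2 -245.8   55. ] [ 719.7 -284.4   -0. ]
deck S [714.2  44.2  55. ] [697.5  23.1  -0. ]
deck S [495.3  10.2  55. ] [465.4 -12.9   0. ]
key [545.9 -50.4  83. ]
key [550.8 -90.3  83. ]
key [ 555.2 -130.1   83. ]
key [ 559.  -169.5   83. ]
key [ 563.4 -209.4   83. ]
jar [629.6 -84.1  81. ] [625.2 -82.4 105. ]
jar [ 634.1 -120.3   81. ] [ 629.6 -117.9  105. ]
jar [ 641.6 -164.1   81. ] [ 636.9 -160.9  105. ]
jar [ 643.7 -203.3   81. ] [ 639.  -199.3  105. ]
```

```bash
cat >> h.py <<'E'
from scipy.spatial.transform import Rotation as R
np.set_printoptions(precision=2,suppress=True)
YAW=0.086
ex=np.array([np.cos(YAW),np.sin(YAW),0]);ey=np.array([-np.sin(YAW),np.cos(YAW),0]);ez=np.array([0,0,1.])
HINGE=np.array([689,-119.5,115.]); 
def bar(th): return HINGE-215*np.cos(th)*ex+215*np.sin(th)*ez
def tool(t):  # tilt t forward (console x); tool x -> console +x when down
    d=np.sin(t)*ex-np.cos(t)*ez; n=np.cos(t)*ex+np.sin(t)*ez
    return R.from_matrix(np.column_stack([n,np.cross(d,n),d])),n,d
def rel(p,r,p0=None,r0=None):
    if p0 is None:
        from cell import read_state
        s=read_state(); p0=s["eef_pos"]; r0=R.from_euler("xyz",s["eef_rot"])
    return np.round(np.r_[r0.inv().apply(p-p0)/10,(r0.inv()*r).as_rotvec()],3)
E
python3 - <<'E'
from h import *
print(bar(0))
r,n,d=tool(0)
print(r.as_euler("xyz"))
print(rel(np.array([400,-140,230.]),r))
r,n,d=tool(.8); b=bar(0)
print(b-n*13+d*20, b-n*38+d*20,b-n*38-d*40)
E
```

```text
[ 474.79 -137.97  115.  ]
[3.14 0.   0.09]
[-42.28 -52.09  -2.46  -0.     0.     2.65]
[ 480.06 -137.51   91.74] [ 462.71 -139.01   73.81] [ 419.83 -142.71  115.61]
```

servo_tool --pt "-2.1 -2.6 -0.2 0 0 0.12" --pt "-4.2 -5.2 -0.4 0 0 0.24" --pt "-6.3 -7.8 -0.6 0 0 0.36" --pt "-8.4 -10.4 -0.8 0 0 0.48" --pt "-10.5 -13 -1 0 0 0.6" --pt "-12.6 -15.6 -1.2 0 0 0.72" --pt "-14.7 -18.2 -1.4 0 0 0.84" --pt "-16.8 -20.8 -1.6 0 0 0.96" --pt "-18.9 -23.4 -1.8 0 0 1.08" --pt "-21 -26 -2 0 0 1.2" --gripper 0

```text
clock: 0.93
eef_pos: [307.1, 182.3, 225.5]
eef_rot: [3.142, 0.0, 1.531]
wrist_force: [0.8, 0.5, -0.5]
finger_gap: 30.9
```

```bash
python3 - <<'E'
from h import *
from cell import *
s=read_state();print(s["clock"],s["joints"],s["eef_pos"],s["eef_rot"])
r,n,d=tool(0)
print(rel(np.array([400,-140,230.]),r))
E
```

```text
0.9333 [ 0.43 -0.17  1.97 -0.    1.34  0.47] [307.11 182.31 225.45] [3.14 0.   1.53]
[-31.84  10.55  -0.45   0.     0.     1.45]
```

servo_tool --pt "-2.7 1.0 0 0 0 0.12" --pt "-5.4 2 0 0 0 0.24" --pt "-8.1 3 0 0 0 0.36" --pt "-10.8 4 0 0 0 0.48" --pt "-13.5 5 0 0 0 0.6" --pt "-16.2 6 0 0 0 0.72" --pt "-18.9 7 0 0 0 0.84" --pt "-21.6 8 0 0 0 0.96" --pt "-25 9 0 0 0 1.08" --pt "-28 10 0 0 0 1.2"

```text
clock: 1.77
eef_pos: [397.6, -101.2, 225.3]
eef_rot: [-3.142, 0.0, 0.331]
wrist_force: [0.7, 1.6, 0.4]
finger_gap: 0.6
```

```bash
python3 - <<'E'
from h import *
from cell import *
s=read_state();print(s["clock"],s["joints"],s["eef_pos"],s["eef_rot"])
r,n,d=tool(.8); b=bar(0)
print(rel(b-n*38-d*40+[0,0,40],r))
print(rel(b-n*38-d*40,r))
E
```

```text
1.7667 [-0.34 -0.04  1.85 -0.    1.32  0.9 ] [ 397.64 -101.21  225.34] [-3.14  0.    0.33]
[ 0.75  4.65  6.97 -0.1   0.8   0.23]
[ 0.75  4.65 10.97 -0.1   0.8   0.23]
```

servo_tool --pt "0.1 0.5 0.7 -0.01 0.1 0.03" --pt "0.2 1.0 1.4 -0.02 0.2 0.06" --pt "0.3 1.5 2.1 -0.04 0.3 0.09" --pt "0.4 2.0 2.8 -0.05 0.4 0.12" --pt "0.5 2.5 3.5 -0.06 0.5 0.15" --pt "0.6 3.0 4.2 -0.08 0.6 0.18" --pt "0.7 4.0 5.5 -0.09 0.7 0.21" --pt "0.75 4.6 7.0 -0.1 0.8 0.23" --pt "0.75 4.6 7.0 -0.1 0.8 0.23" --pt "0.75 4.6 7.0 -0.1 0.8 0.23"

```text
clock: 2.6
eef_pos: [418.6, -140.3, 153.2]
eef_rot: [-3.141, -0.804, 0.089]
wrist_force: [0.2, -0.8, 0.5]
finger_gap: 0.3
```

```bash
python3 - <<'E'
from h import *
from cell import *
import cv2
s=read_state();print(s["clock"],s["joints"],s["eef_pos"],s["eef_rot"],s["wrist_force"])
r,n,d=tool(.8); b=bar(0)
print(rel(b-n*38-d*40,r))
print(rel(b-n*38+d*20,r))
print(rel(b-n*18+d*20,r))
for n in("top","scene"):
    c=camera(n)["pixels"][:,:,::-1]; cv2.imwrite(f"pics/{n}1.png",cv2.convertScaleAbs(c,alpha=1.5))
E
```

```text
2.6 [-0.75 -0.15  2.36  1.1   0.64 -0.09] [ 418.63 -140.27  153.2 ] [-3.14 -0.8   0.09] [ 0.22 -0.81  0.49]
[-2.64  0.26  2.68 -0.   -0.    0.  ]
[-2.66  0.28  8.68 -0.   -0.    0.  ]
[-0.66  0.28  8.69 -0.   -0.    0.  ]
```

View pics/scene1.png

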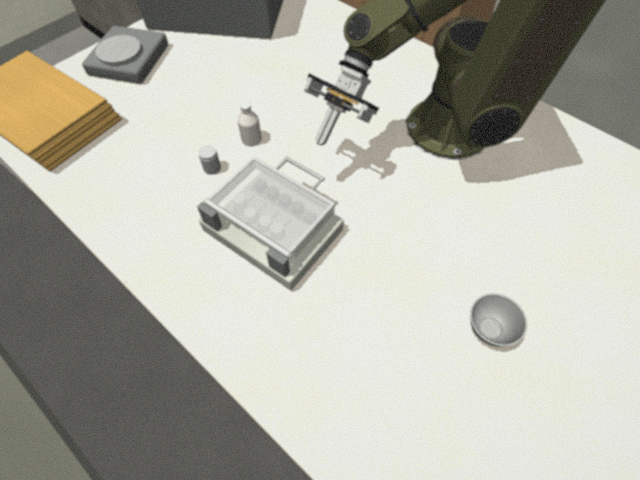

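The scene view shows the gripper at (335,110), tilted towards the handle with its fingers shut. Now I'll go under the bar.

servo_tool --pt "-0.6 0.1 0.6 0 0 0" --pt "-1.2 0.1 1.2 0 0 0" --pt "-1.8 0.2 1.8 0 0 0" --pt "-2.3 0.2 2.3 0 0 0" --pt "-2.6 0.3 2.7 0 0 0" --pt "-2.6 0.3 4 0 0 0" --pt "-2.6 0.3 5.5 0 0 0" --pt "-2.6 0.3 7 0 0 0" --pt "-2.6 0.3 8.7 0 0 0" --pt "-2.6 0.3 8.7 0 0 0"

```text
clock: 3.53
eef_pos: [466.3, -138.4, 75.9]
eef_rot: [3.14, -0.804, 0.097]
wrist_force: [0.3, -0.3, -0.6]
finger_gap: 0.7
```

```bash
python3 - <<'E'
from h import *
from cell import *
import cv2
s=read_state();print(s["clock"],s["joints"],s["eef_pos"],s["eef_rot"],s["wrist_force"])
for n in("top","scene"):
    c=camera(n)["pixels"][:,:,::-1]; 
    c=c[150:320,280:480] if n=="top" else c[80:270,200:420]
    cv2.imwrite(f"pics/{n}2.png",cv2.convertScaleAbs(cv2.resize(c,None,fx=3,fy=3,interpolation=2),alpha=1.5))
E
```

```text
3.5333 [-0.64  0.16  2.31  1.55  0.5  -0.53] [ 466.31 -138.43   75.92] [ 3.14 -0.8   0.1 ] [ 0.31 -0.31 -0.6 ]
```

View pics/scene2.png

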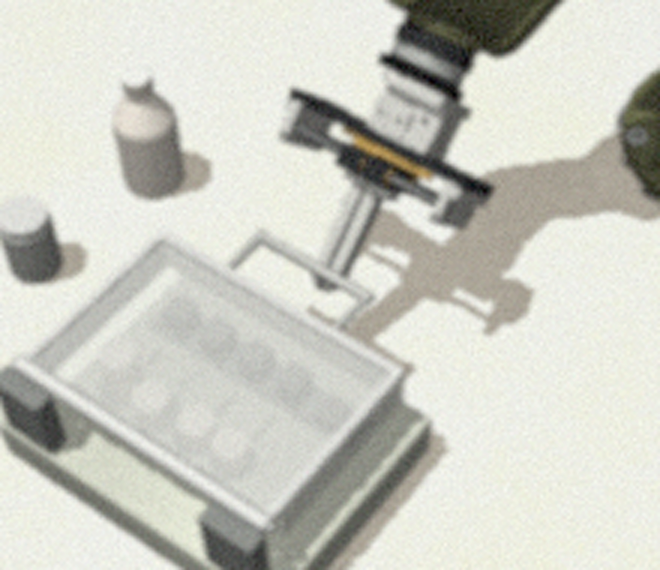

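View pics/top2.png

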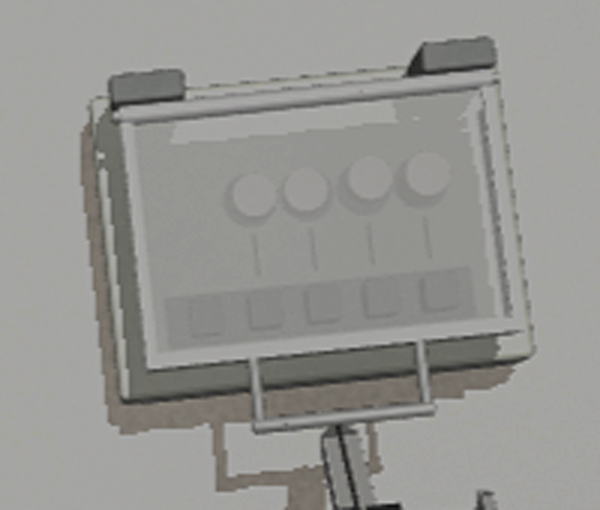

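```bash
cat >> h.py <<'E'
def path(th,t,off=13,ins=25):
    r,n,d=tool(t); return bar(th)-n*off+d*ins, r
E
python3 - <<'E'
from h import *
for th,t,o in((0,.8,39),(0,.8,25),(0,.8,17),(0,.8,13),(.05,.8,13),(.1,.8,13),(.17,.8,13),(.24,.8,13),(.31,.8,13),(.38,.8,13)): print(list(rel(*path(th,t,o))))
E
```

```text
[np.float64(-0.494), np.float64(0.017), np.float64(0.543), np.float64(-0.006), np.float64(-0.004), np.float64(0.007)]
[np.float64(0.906), np.float64(0.027), np.float64(0.549), np.float64(-0.006), np.float64(-0.004), np.float64(0.007)]
[np.float64(1.706), np.float64(0.033), np.float64(0.552), np.float64(-0.006), np.float64(-0.004), np.float64(0.007)]
[np.float64(2.106), np.float64(0.036), np.float64(0.554), np.float64(-0.006), np.float64(-0.004), np.float64(0.007)]
[np.float64(2.898), np.float64(0.038), np.float64(-0.172), np.float64(-0.006), np.float64(-0.004), np.float64(0.007)]
[np.float64(3.726), np.float64(0.04), np.float64(-0.858), np.float64(-0.006), np.float64(-0.004), np.float64(0.007)]
[np.float64(4.94), np.float64(0.044), np.float64(-1.746), np.float64(-0.006), np.float64(-0.004), np.float64(0.007)]
[np.float64(6.214), np.float64(0.049), np.float64(-2.548), np.float64(-0.006), np.float64(-0.004), np.float64(0.007)]
[np.float64(7.54), np.float64(0.055), np.float64(-3.258), np.float64(-0.006), np.float64(-0.004), np.float64(0.007)]
[np.float64(8.913), np.float64(0.061), np.float64(-3.874), np.float64(-0.006), np.float64(-0.004), np.float64(0.007)]
```

servo_tool --pt "-0.3 0 0.8 0 0 0" --pt "0.5 0 0.8 0 0 0" --pt "1.2 0 0.8 0 0 0" --pt "1.7 0 0.8 0 0 0" --pt "2.1 0 0.8 0 0 0" --pt "2.5 0 0.5 0 0 0" --pt "2.9 0 0.1 0 0 0" --pt "3.3 0 -0.3 0 0 0" --pt "3.7 0 -0.6 0 0 0" --pt "3.7 0 -0.6 0 0 0"

```text
clock: 4.47
eef_pos: [485.8, -137.4, 108.6]
eef_rot: [3.137, -0.805, 0.096]
wrist_force: [-4.0, -0.4, -0.3]
finger_gap: 0.5
```

```bash
python3 - <<'E'
from h import *
from cell import *
import cv2
s=read_state();print(s["clock"],s["joints"],s["eef_pos"],s["eef_rot"],s["wrist_force"])
for n in("top","scene"):
    c=camera(n)["pixels"][:,:,::-1]; 
    c=c[150:320,280:480] if n=="top" else c[80:270,200:420]
    cv2.imwrite(f"pics/{n}3.png",cv2.convertScaleAbs(cv2.resize(c,None,fx=3,fy=3,interpolation=2),alpha=1.5))
for th,t,o in((.17,.8,13),(.24,.8,13),(.31,.76,13),(.38,.72,13),(.46,.68,13),(.54,.64,13),(.62,.6,13),(.7,.56,13),(.78,.52,13)): print(rel(*path(th,t,o)))
E
```

```text
4.4667 [-0.6   0.1   2.26  1.37  0.49 -0.3 ] [ 485.82 -137.44  108.58] [ 3.14 -0.81  0.1 ] [-3.96 -0.39 -0.34]
[ 1.29 -0.04 -1.1  -0.   -0.01  0.01]
[ 2.57 -0.03 -1.9  -0.   -0.01  0.01]
[ 3.8  -0.02 -2.66 -0.   -0.04  0.01]
[ 5.07 -0.02 -3.34 -0.   -0.09  0.01]
[ 6.6  -0.01 -3.98 -0.   -0.12  0.01]
[ 8.16 -0.   -4.5  -0.   -0.17  0.01]
[ 9.77  0.01 -4.89 -0.   -0.2   0.01]
[11.39  0.02 -5.14 -0.   -0.24  0.01]
[13.03  0.03 -5.26 -0.   -0.28  0.01]
```

View pics/scene3.png

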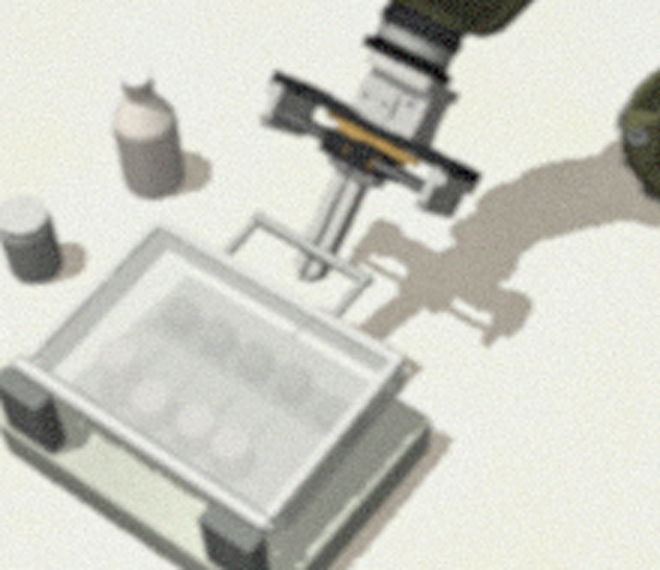

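View pics/top3.png

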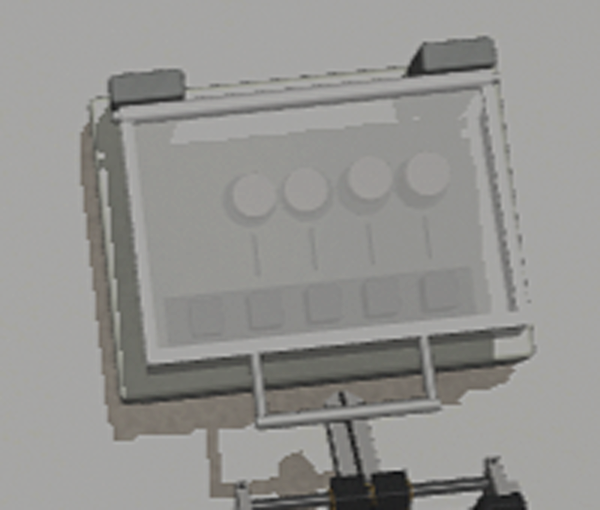

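The bar rests on the fingers, with the tip just past it at (343,398) in the top zoom, and the hood has begun to rise. I'll keep following the arc.

servo_tool --pt "1.3 0 -1.0 0 0 0" --pt "2.6 0 -1.8 0 0 0" --pt "3.8 0 -2.5 0 -0.04 0" --pt "5.1 0 -3.2 0 -0.08 0" --pt "6.6 0 -3.9 0 -0.12 0" --pt "8.2 0 -4.4 0 -0.16 0" --pt "9.8 0 -4.8 0 -0.2 0" --pt "11.4 0 -5.1 0 -0.24 0" --pt "13.0 0 -5.3 0 -0.28 0" --pt "13.0 0 -5.3 0 -0.28 0"

```text
clock: 5.4
eef_pos: [539.7, -132.5, 240.7]
eef_rot: [3.137, -0.526, 0.096]
wrist_force: [0.2, -0.6, 2.0]
finger_gap: 0.8
```

```bash
python3 - <<'E'
from h import *
from cell import *
import cv2
s=read_state();print(s["clock"],s["joints"],s["eef_pos"],s["eef_rot"],s["wrist_force"])
for n in("top","scene"):
    c=camera(n)["pixels"][:,:,::-1]; 
    c=c[130:320,280:480] if n=="top" else c[80:270,200:420]
    cv2.imwrite(f"pics/{n}4.png",cv2.convertScaleAbs(cv2.resize(c,None,fx=3,fy=3,interpolation=2),alpha=1.5))
for th,t,o in((.78,.52,13),(.85,.48,13),(.92,.44,13),(.99,.4,13),(1.06,.36,13),(1.13,.32,13),(1.2,.28,13),(1.27,.24,13),(1.34,.2,13)): print(rel(*path(th,t,o)))
E
```

```text
5.4 [-0.43  0.03  1.84  0.34  0.83  0.88] [ 539.7  -132.47  240.68] [ 3.14 -0.53  0.1 ] [ 0.19 -0.63  1.96]
[ 0.08  0.06 -0.07 -0.   -0.01  0.01]
[ 1.45  0.07 -0.47 -0.   -0.04  0.01]
[ 2.83  0.08 -0.77 -0.   -0.09  0.01]
[ 4.24  0.09 -0.97 -0.   -0.12  0.01]
[ 5.65  0.1  -1.07 -0.   -0.17  0.01]
[ 7.07  0.11 -1.06 -0.   -0.2   0.01]
[ 8.47  0.12 -0.96 -0.   -0.24  0.01]
[ 9.87  0.13 -0.75 -0.   -0.28  0.01]
[11.24  0.14 -0.45 -0.   -0.33  0.01]
```

View pics/scene4.png

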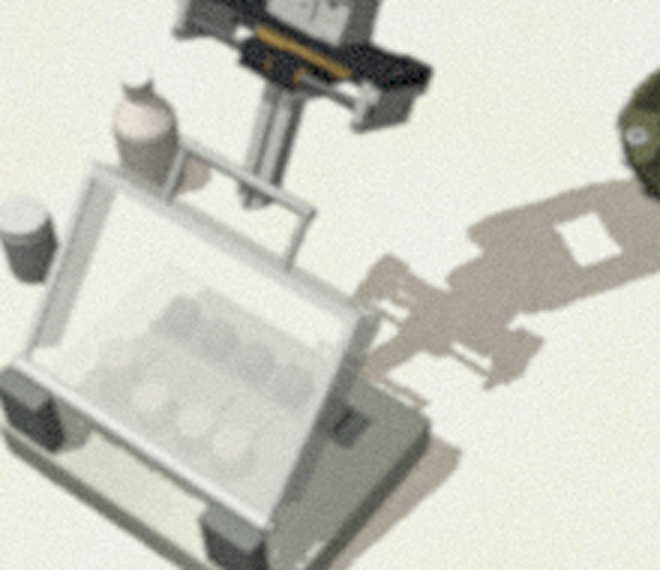

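View pics/top4.png

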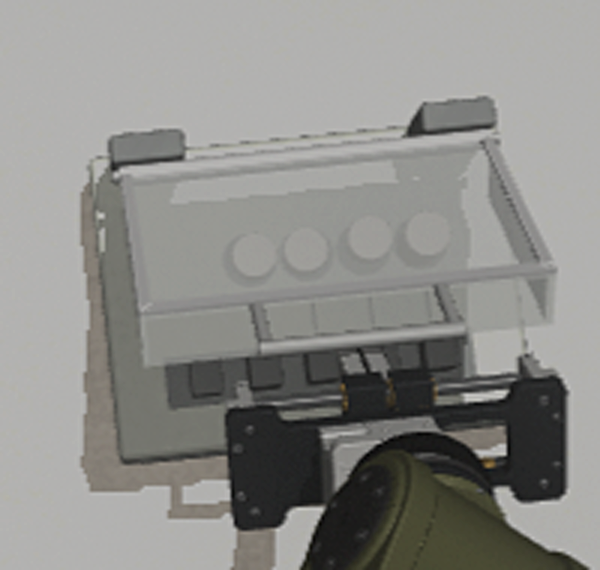

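The hood is about halfway up and the bar, near (360,345) in the top zoom, is still on the fingers. I'll continue past the tipping point.

servo_tool --pt "1.4 0.1 -0.5 0 -0.04 0" --pt "2.8 0.1 -0.8 0 -0.08 0" --pt "4.2 0.1 -1.0 0 -0.12 0" --pt "5.6 0.1 -1.1 0 -0.16 0" --pt "7.0 0.1 -1.1 0 -0.2 0" --pt "8.4 0.1 -1.0 0 -0.24 0" --pt "9.6 0.1 -0.8 0 -0.28 0" --pt "10.4 0.1 -0.6 0 -0.3 0" --pt "10.4 0.1 -0.6 0 -0.3 0" --pt "10.4 0.1 -0.6 0 -0.3 0"

```text
clock: 6.33
eef_pos: [623.9, -125.0, 293.1]
eef_rot: [3.141, -0.224, 0.094]
wrist_force: [0.2, 0.1, -1.2]
finger_gap: 0.4
```

```bash
python3 - <<'E'
from h import *
from cell import *
import cv2
s=read_state();print(s["clock"],s["joints"],s["eef_pos"],s["eef_rot"],s["wrist_force"])
for n in("top","scene"):
    c=camera(n)["pixels"][:,:,::-1]; 
    c=c[100:300,280:480] if n=="top" else c[40:270,180:420]
    cv2.imwrite(f"pics/{n}5.png",cv2.convertScaleAbs(cv2.resize(c,None,fx=2.5,fy=2.5,interpolation=2),alpha=1.5))
E
```

```text
6.3333 [-0.29  0.32  1.31  0.09  1.31  1.17] [ 623.86 -125.01  293.14] [ 3.14 -0.22  0.09] [ 0.18  0.08 -1.17]
```

View pics/scene5.png

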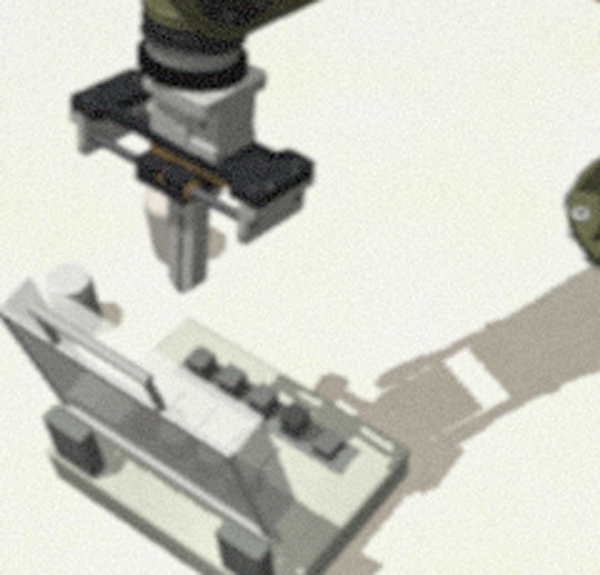

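View pics/top5.png

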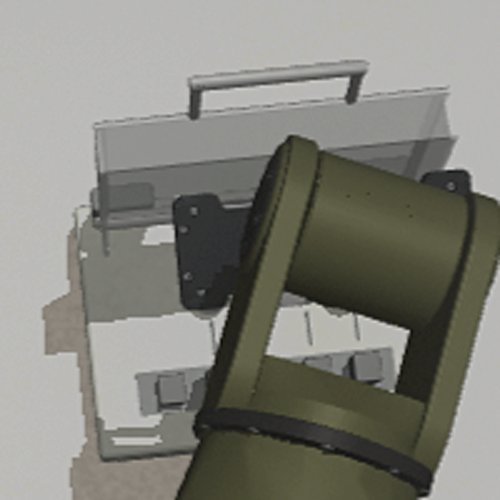

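The hood is fully back and the fingers are free of it. I'll retract for a clear view of the jars.

```bash
python3 - <<'E'
from h import *
r,n,d=tool(0)
print(rel(np.array([430,-145,300.]),r))
E
```

```text
[-18.83   0.18  -4.91   0.    -0.22   0.01]
```

servo_tool --pt "-2 0 -0.5 0 -0.03 0" --pt "-4 0 -1 0 -0.06 0" --pt "-6 0 -1.5 0 -0.09 0" --pt "-8 0 -2 0 -0.12 0" --pt "-10 0 -2.5 0 -0.15 0" --pt "-12 0 -3 0 -0.18 0" --pt "-14 0 -3.6 0 -0.2 0.01" --pt "-16.5 0.1 -4.2 0 -0.22 0.01" --pt "-18.8 0.2 -4.9 0 -0.22 0.01" --pt "-18.8 0.2 -4.9 0 -0.22 0.01"

```text
clock: 7.27
eef_pos: [428.2, -145.2, 301.2]
eef_rot: [3.141, -0.006, 0.082]
wrist_force: [0.7, 0.8, 0.2]
finger_gap: 0.4
```

```bash
python3 - <<'E'
from h import *
from cell import *
import cv2
s=read_state();print(s["clock"],s["joints"],s["eef_pos"],s["eef_rot"],s["wrist_force"])
for n in("top","scene"):
    c=camera(n)["pixels"][:,:,::-1]; cv2.imwrite(f"pics/{n}6.png",c)
    c=c[120:290,300:470] if n=="top" else c[145:295,185:355]
    cv2.imwrite(f"pics/{n}6z.png",cv2.convertScaleAbs(cv2.resize(c,(600,600) if n=="top" else (680,600),interpolation=2),alpha=1.3))
E
```

```text
7.2667 [-0.41  0.01  1.63  0.    1.49  1.08] [ 428.2  -145.17  301.22] [ 3.14 -0.01  0.08] [0.72 0.85 0.18]
```

View pics/scene6z.png

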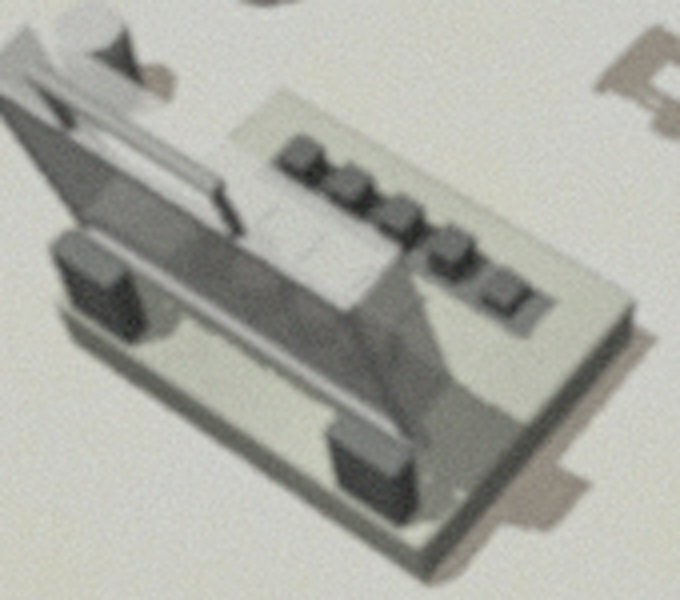

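View pics/top6z.png

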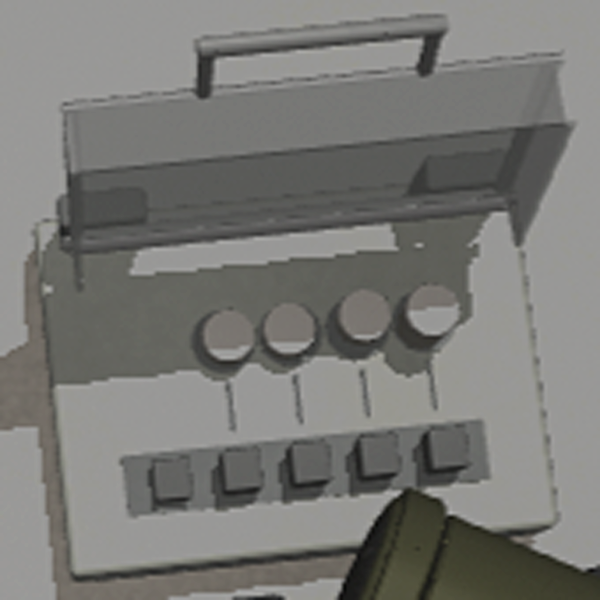

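```bash
python3 - <<'E'
import cv2
a=cv2.imread("pics/top6.png")[195:245,350:440]
cv2.imwrite("pics/j1.png",cv2.convertScaleAbs(cv2.resize(a,(792,440),interpolation=cv2.INTER_CUBIC),alpha=1.9,beta=-40))
b=cv2.imread("pics/scene0.png")[175:250,215:325]
b=cv2.convertScaleAbs(b,alpha=2.5,beta=-230)
cv2.imwrite("pics/j2.png",cv2.resize(b,(792,540),interpolation=cv2.INTER_CUBIC))
E
```

```text
(no output)
```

View pics/j1.png

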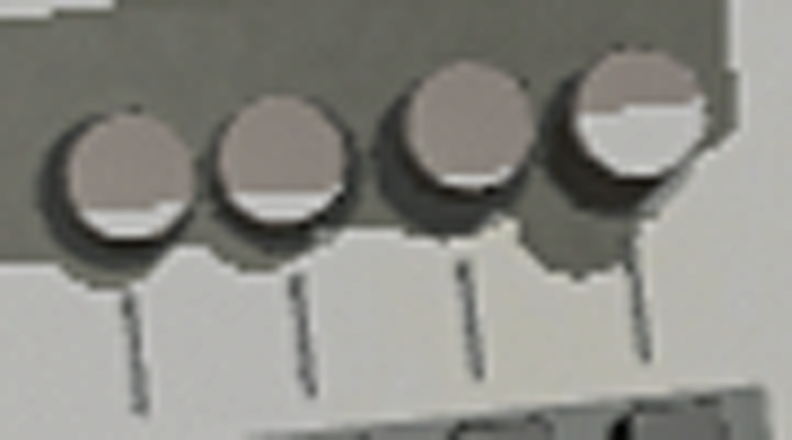

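View pics/j2.png

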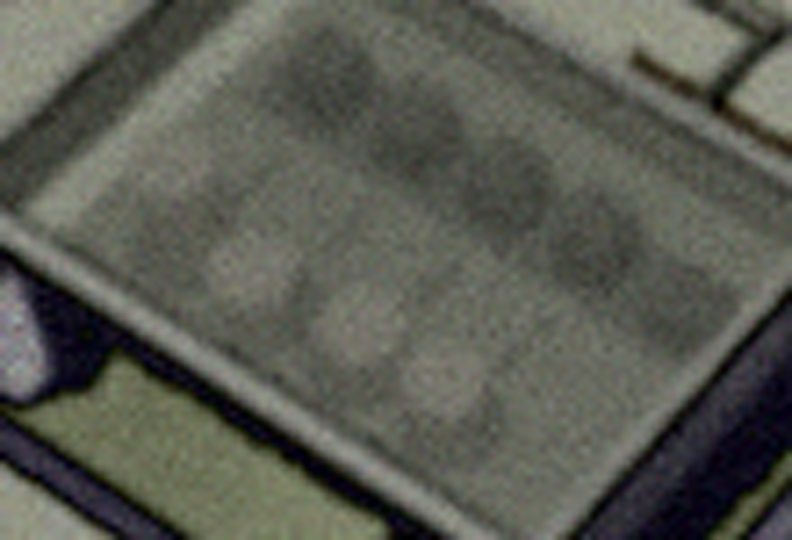

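The hood-shut scene zoom shows three jars in line at (445,380), (360,325) and (255,265). The fourth, at (180,160), sits well above that line. In the top view, station 4 also has the longest shadow. I'll confirm by triangulating the jar tops.

```bash
python3 - <<'E'
from h import *
import cv2
sc=lambda x,y:(x/7.2+215-.43,y/7.2+175-.43)
tp=lambda x,y:(x/8.8+350-.44,y/8.8+195-.44)
Ts=[(130,176),(282,160),(470,124),(641,112)];Ss=[(445,380),(360,322),(255,265),(180,160)]
def tri(a,b):
    Ps=[];
    M=[]
    for n in("top","scene"):
        f,cx,cy,P=C[n]; K=np.array([[f,0,cx],[0,f,cy],[0,0,1]]); M.append(K@np.linalg.inv(P)[:3])
    X=cv2.triangulatePoints(M[0],M[1],np.array(a,float),np.array(b,float)); return (X[:3]/X[3]).ravel()
O=HINGE-80*ex-115*ez
for i,(a,b) in enumerate(zip(Ts,Ss)):
    p=tri(tp(*a),sc(*b)); print(i+1,p,"console:",ex@(p-O),ey@(p-O))
# key caps from top6z
tz6=lambda x,y:(x/600*170+300-.35,y/600*170+120-.35)
for i,(k,h) in enumerate(zip([(171,478),(241,468),(309,462),(378,453),(447,446)],[67,83,83,83,83])):
    p=plane("top",*tz6(*k),h); print("cap",i,p,ex@(p-O),ey@(p-O))
print("exp cap4",O-55*ex-80*ey+83*ez)
E
```

```text
1 [630.5  -84.17  77.57] console: 24.7508994365636 40.228032424333925
2 [ 633.79 -119.77   79.96] console: 24.970439483353275 4.468419913268709
3 [ 641.7  -163.5    79.95] console: 29.098131571233456 -39.77900874716084
4 [ 639.17 -199.16  104.22] console: 23.51257310154018 -75.08565588578402
cap 0 [548.25 -50.55  67.  ] -54.30269812376631 80.7828869793757
cap 1 [551.91 -90.29  83.  ] -54.06928888167204 40.87962037713877
cap 2 [ 555.14 -129.56   83.  ] -54.22620007748918 1.4747582237704657
cap 3 [ 560.12 -169.5    83.  ] -52.70207623540398 -38.74134039679239
cap 4 [ 563.93 -209.46   83.  ] -52.33313496286613 -78.8853712218841
exp cap4 [ 561.37 -210.8    83.  ]
```

Triangulation puts the jar tops at 78, 80, 80 and 104 mm. The tall jar is therefore on station 4, and key 4 is the one to press, with its cap at about (562.5,-210,83).

```bash
python3 - <<'E'
from h import *
r,n,d=tool(0)
print(rel(np.array([562.5,-210,260.]),r));print(rel(np.array([562.5,-210,100.]),r))
E
```

```text
[12.59  7.54  4.2   0.   -0.01 -0.  ]
[12.49  7.53 20.2   0.   -0.01 -0.  ]
```

servo_tool --pt "2 1.2 0.5 0 0 0" --pt "4 2.5 1 0 0 0" --pt "7 4.2 2 0 0 0" --pt "10 6 3 0 0 0" --pt "12.5 7.5 4.2 0 0 0" --pt "12.5 7.5 7 0 0 0" --pt "12.5 7.5 10.5 0 0 0" --pt "12.5 7.5 14 0 0 0" --pt "12.5 7.5 17 0 0 0" --pt "12.5 7.5 18.5 0 0 0"

```text
clock: 8.2
eef_pos: [561.6, -208.5, 111.5]
eef_rot: [-3.139, -0.0, 0.083]
wrist_force: [-0.8, 0.6, -0.3]
finger_gap: 0.7
```

```bash
python3 - <<'E'
from h import *
r,n,d=tool(0)
print(rel(np.array([562.5,-210,88.]),r))
E
```

```text
[ 0.07  0.16  2.35 -0.   -0.   -0.  ]
```

servo_tool --pt "0 0.1 0.4 0 0 0" --pt "0 0.1 0.8 0 0 0" --pt "0 0.1 1.2 0 0 0" --pt "0 0.1 1.5 0 0 0" --pt "0 0.1 1.5 0 0 0" --pt "0 0.1 1.5 0 0 0" --pt "0 0.1 1.5 0 0 0" --pt "0 0.1 1.5 0 0 0" --pt "0 0.1 1.5 0 0 0" --pt "0 0.1 1.5 0 0 0"

```text
clock: 9.03
eef_pos: [563.0, -210.6, 101.6]
eef_rot: [3.141, -0.005, 0.083]
wrist_force: [-0.6, -0.8, 0.4]
finger_gap: 0.5
```

```bash
cat > look.py <<'E'
import sys,cv2
from h import *
from cell import *
s=read_state();print(s["clock"],s["eef_pos"],s["wrist_force"])
k=sys.argv[1]
ims=[]
for n in("top","scene"):
    c=camera(n)["pixels"][:,:,::-1]
    c=c[200:300,300:470] if n=="top" else c[165:240,245:345]
    ims.append(cv2.convertScaleAbs(cv2.resize(c,(510,300) if n=="top" else (510,300),interpolation=2),alpha=1.4))
cv2.imwrite(f"pics/k{k}.png",np.vstack(ims))
E
python3 look.py 0
```

```text
9.0333 [ 563.01 -210.55  101.63] [-0.62 -0.82  0.36]
```

View pics/k0.png

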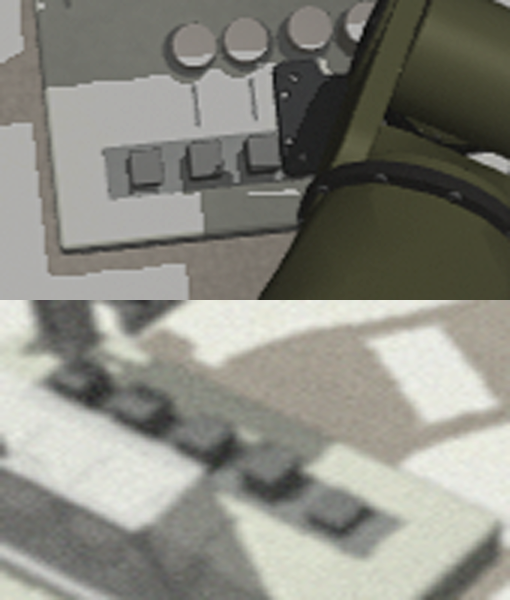

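The top zoom shows key 0 at (145,168) still down and the gripper over key 4. In the scene zoom the fingers are above cap 4 at (78,385). I'll lower to just short of contact.

servo_tool --pt "0 0 0.4 0 0 0" --pt "0 0 0.8 0 0 0" --pt "0 0 1.1 0 0 0" --pt "0 0 1.4 0 0 0" --pt "0 0 1.6 0 0 0" --pt "0 0 1.7 0 0 0" --pt "0 0 1.8 0 0 0" --pt "0 0 1.9 0 0 0" --pt "0 0 2.0 0 0 0" --pt "0 0 2.0 0 0 0"

```text
clock: 9.97
eef_pos: [563.1, -210.5, 81.4]
eef_rot: [3.141, -0.004, 0.083]
wrist_force: [-1.1, 0.4, 1.7]
finger_gap: 0.4
```

servo_tool --pt "0 0 0.05 0 0 0" --pt "0 0 0.1 0 0 0" --pt "0 0 0.15 0 0 0" --pt "0 0 0.2 0 0 0" --pt "0 0 0.25 0 0 0" --pt "0 0 0.3 0 0 0" --pt "0 0 0.3 0 0 0" --pt "0 0 0.3 0 0 0" --pt "0 0 0.3 0 0 0" --pt "0 0 0.3 0 0 0"

```text
clock: 10.8
eef_pos: [563.1, -210.5, 78.5]
eef_rot: [3.141, -0.004, 0.083]
wrist_force: [-0.4, 0.1, 2.5]
finger_gap: 0.4
```

servo_tool --pt "0 0 0.05 0 0 0" --pt "0 0 0.1 0 0 0" --pt "0 0 0.15 0 0 0" --pt "0 0 0.2 0 0 0" --pt "0 0 0.2 0 0 0" --pt "0 0 0.2 0 0 0" --pt "0 0 0.2 0 0 0" --pt "0 0 0.2 0 0 0" --pt "0 0 0.2 0 0 0" --pt "0 0 0.2 0 0 0"

```text
clock: 11.63
eef_pos: [563.1, -210.6, 76.7]
eef_rot: [3.141, -0.005, 0.083]
wrist_force: [-1.3, 0.8, 6.6]
finger_gap: 0.6
```

servo_tool --pt "0 0 0.02 0 0 0" --pt "0 0 0.04 0 0 0" --pt "0 0 0.06 0 0 0" --pt "0 0 0.08 0 0 0" --pt "0 0 0.1 0 0 0" --pt "0 0 0.1 0 0 0" --pt "0 0 0.1 0 0 0" --pt "0 0 0.1 0 0 0" --pt "0 0 0.1 0 0 0" --pt "0 0 0.1 0 0 0"

```text
clock: 12.47
eef_pos: [563.2, -210.6, 76.3]
eef_rot: [3.14, -0.005, 0.083]
wrist_force: [-4.1, 1.1, 10.4]
finger_gap: 0.8
```

```bash
python3 look.py 1; python3 -c "
from h import *
print(proj('scene',[563,-210.5,76.3]),proj('top',[563,-210.5,76.3]))"
```

```text
12.4667 [ 563.21 -210.6    76.27] [-4.13  1.08 10.44]
[259.79 183.08] [426.27 246.89]
```

View pics/k1.png

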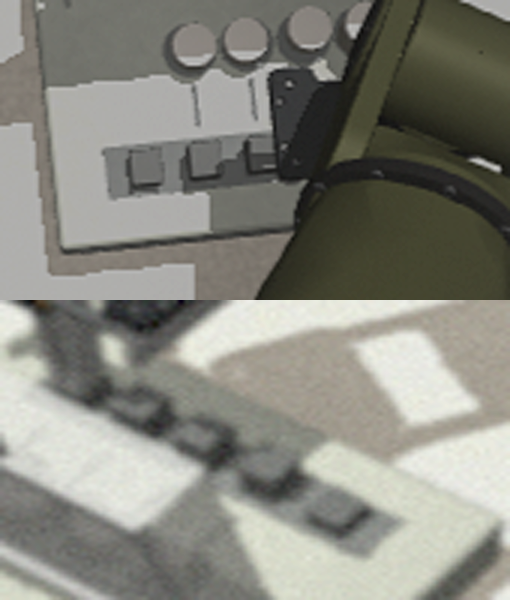

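servo_tool --pt "0 0 0.01 0 0 0" --pt "0 0 0.02 0 0 0" --pt "0 0 0.03 0 0 0" --pt "0 0 0.03 0 0 0" --pt "0 0 0.03 0 0 0" --pt "0 0 0.03 0 0 0" --pt "0 0 0.03 0 0 0" --pt "0 0 0.03 0 0 0" --pt "0 0 0.03 0 0 0" --pt "0 0 0.03 0 0 0"

```text
clock: 13.4
eef_pos: [563.2, -210.6, 75.2]
eef_rot: [3.141, -0.005, 0.083]
wrist_force: [0.4, -0.3, 3.1]
finger_gap: 0.3
```

```bash
python3 look.py 2; python3 -c "
from cell import *
s=read_state();print(s['moment'],s['effort'],s['joints'],s['eef_rot'])"
```

```text
13.4 [ 563.2  -210.58   75.17] [ 0.4  -0.25  3.05]
[-0.266008   -0.18481522 -0.01266681] [ 2.65408801e-01 -6.08306336e+01 -2.96212542e+01  1.28798853e-01
  4.78975251e-01  2.05032287e-03] [-0.41935663  0.54082054  1.49974453  0.00153048  1.09654867  1.06799827] [ 3.14063038 -0.00458179  0.08274775]
```

View pics/k2.png

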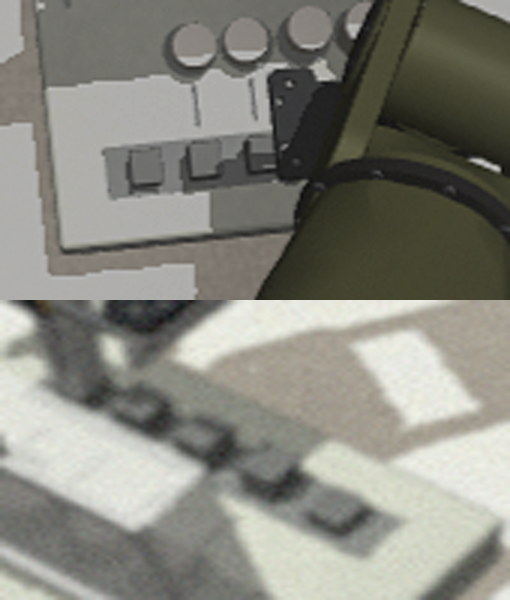

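```bash
python3 -c "
import cv2
a,b=[cv2.imread(f'pics/k{i}.png') for i in(1,2)]
d=cv2.absdiff(a,b)
print('top key0',d[135:200,110:175].mean(),'key1',d[135:200,180:235].mean(),'scene key0',d[470:550,290:400].mean(),'key1',d[420:500,230:310].mean())"
```

```text
top key0 1.0 key1 0.928951048951049 scene key0 3.64375 key1 3.8355208333333333
```

servo_tool --pt "0 0 0.02 0 0 0" --pt "0 0 0.04 0 0 0" --pt "0 0 0.06 0 0 0" --pt "0 0 0.08 0 0 0" --pt "0 0 0.08 0 0 0" --pt "0 0 0.08 0 0 0" --pt "0 0 0.08 0 0 0" --pt "0 0 0.08 0 0 0" --pt "0 0 0.08 0 0 0" --pt "0 0 0.08 0 0 0"

```text
clock: 14.33
eef_pos: [563.0, -210.5, 74.3]
eef_rot: [3.141, -0.004, 0.083]
wrist_force: [2.1, 0.0, 1.6]
finger_gap: 0.3
```

servo_tool --pt "0 0 0.02 0 0 0" --pt "0 0 0.04 0 0 0" --pt "0 0 0.06 0 0 0" --pt "0 0 0.08 0 0 0" --pt "0 0 0.08 0 0 0" --pt "0 0 0.08 0 0 0" --pt "0 0 0.08 0 0 0" --pt "0 0 0.08 0 0 0" --pt "0 0 0.08 0 0 0" --pt "0 0 0.08 0 0 0"

```text
clock: 15.17
eef_pos: [563.1, -210.5, 73.5]
eef_rot: [3.141, -0.004, 0.083]
wrist_force: [1.3, -0.6, 1.9]
finger_gap: 0.8
```

```bash
python3 look.py 3;python3 -c "
import cv2
a,b=[cv2.imread(f'pics/k{i}.png') for i in(1,3)]
d=cv2.absdiff(a,b)
print('top key0',d[135:200,110:175].mean(),'key1',d[135:200,180:235].mean(),'scene key0',d[470:550,290:400].mean(),'key1',d[420:500,230:310].mean())"
```

```text
15.1667 [ 563.07 -210.5    73.51] [ 1.33 -0.55  1.94]
top key0 7.121262327416174 key1 1.046993006993007 scene key0 14.262765151515152 key1 3.726354166666667
```

View pics/k3.png

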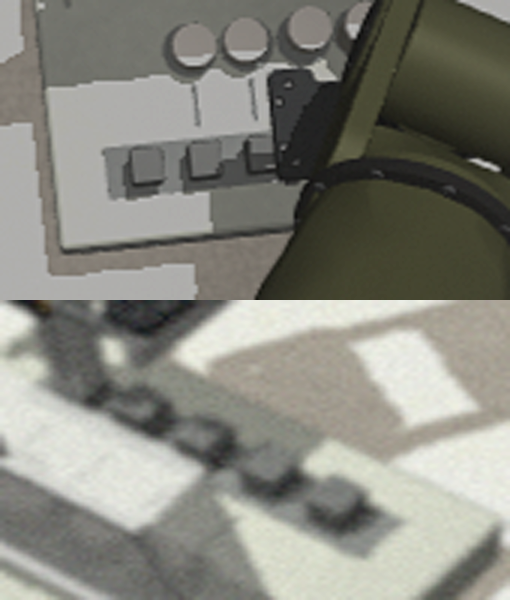

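Key 0, at (147,166) in the top zoom and (337,500) in the scene zoom, has popped up at a depth of about 9.5 mm. I'll carry on to the stop.

servo_tool --pt "0 0 0.02 0 0 0" --pt "0 0 0.04 0 0 0" --pt "0 0 0.06 0 0 0" --pt "0 0 0.08 0 0 0" --pt "0 0 0.1 0 0 0" --pt "0 0 0.12 0 0 0" --pt "0 0 0.14 0 0 0" --pt "0 0 0.15 0 0 0" --pt "0 0 0.15 0 0 0" --pt "0 0 0.15 0 0 0"

```text
clock: 16.1
eef_pos: [563.1, -210.5, 72.0]
eef_rot: [3.141, -0.004, 0.083]
wrist_force: [1.3, 0.0, 1.5]
finger_gap: 0.4
```

servo_tool --pt "0 0 0.02 0 0 0" --pt "0 0 0.03 0 0 0" --pt "0 0 0.04 0 0 0" --pt "0 0 0.05 0 0 0" --pt "0 0 0.06 0 0 0" --pt "0 0 0.07 0 0 0" --pt "0 0 0.07 0 0 0" --pt "0 0 0.07 0 0 0" --pt "0 0 0.07 0 0 0" --pt "0 0 0.07 0 0 0"

```text
clock: 16.93
eef_pos: [563.1, -210.5, 71.3]
eef_rot: [3.141, -0.004, 0.083]
wrist_force: [0.6, -0.4, 2.1]
finger_gap: 0.6
```

servo_tool --pt "0 0 0.02 0 0 0" --pt "0 0 0.03 0 0 0" --pt "0 0 0.04 0 0 0" --pt "0 0 0.05 0 0 0" --pt "0 0 0.06 0 0 0" --pt "0 0 0.07 0 0 0" --pt "0 0 0.08 0 0 0" --pt "0 0 0.08 0 0 0" --pt "0 0 0.08 0 0 0" --pt "0 0 0.08 0 0 0"

```text
clock: 17.77
eef_pos: [563.0, -210.5, 70.4]
eef_rot: [3.141, -0.004, 0.083]
wrist_force: [0.3, -0.3, 0.6]
finger_gap: 0.3
```

servo_tool --pt "0 0 0.02 0 0 0" --pt "0 0 0.03 0 0 0" --pt "0 0 0.04 0 0 0" --pt "0 0 0.05 0 0 0" --pt "0 0 0.06 0 0 0" --pt "0 0 0.07 0 0 0" --pt "0 0 0.08 0 0 0" --pt "0 0 0.08 0 0 0" --pt "0 0 0.08 0 0 0" --pt "0 0 0.08 0 0 0"

```text
clock: 18.6
eef_pos: [563.1, -210.5, 69.8]
eef_rot: [3.141, -0.004, 0.083]
wrist_force: [-0.2, 0.2, 0.6]
finger_gap: 0.5
```

servo_tool --pt "0 0 0.02 0 0 0" --pt "0 0 0.03 0 0 0" --pt "0 0 0.04 0 0 0" --pt "0 0 0.05 0 0 0" --pt "0 0 0.06 0 0 0" --pt "0 0 0.07 0 0 0" --pt "0 0 0.07 0 0 0" --pt "0 0 0.07 0 0 0" --pt "0 0 0.07 0 0 0" --pt "0 0 0.07 0 0 0"

```text
clock: 19.43
eef_pos: [563.1, -210.5, 69.1]
eef_rot: [3.141, -0.004, 0.083]
wrist_force: [-2.2, 0.9, 4.1]
finger_gap: 0.8
```

servo_tool --pt "0 0 0.02 0 0 0" --pt "0 0 0.03 0 0 0" --pt "0 0 0.04 0 0 0" --pt "0 0 0.05 0 0 0" --pt "0 0 0.06 0 0 0" --pt "0 0 0.06 0 0 0" --pt "0 0 0.06 0 0 0" --pt "0 0 0.06 0 0 0" --pt "0 0 0.06 0 0 0" --pt "0 0 0.06 0 0 0"

```text
clock: 20.27
eef_pos: [563.2, -210.5, 68.8]
eef_rot: [3.141, -0.005, 0.083]
wrist_force: [-3.7, 1.5, 8.4]
finger_gap: 0.2
```

servo_tool --pt "0 0 0.01 0 0 0" --pt "0 0 0.02 0 0 0" --pt "0 0 0.03 0 0 0" --pt "0 0 0.04 0 0 0" --pt "0 0 0.05 0 0 0" --pt "0 0 0.05 0 0 0" --pt "0 0 0.05 0 0 0" --pt "0 0 0.05 0 0 0" --pt "0 0 0.05 0 0 0" --pt "0 0 0.05 0 0 0"

```text
clock: 21.1
eef_pos: [563.2, -210.6, 68.5]
eef_rot: [3.141, -0.005, 0.083]
wrist_force: [-4.7, 1.8, 10.5]
finger_gap: 0.5
```

servo_tool --pt "0 0 0 0 0 0" --pt "0 0 0 0 0 0" --pt "0 0 0 0 0 0" --pt "0 0 0 0 0 0" --pt "0 0 0 0 0 0" --pt "0 0 0 0 0 0" --pt "0 0 0 0 0 0" --pt "0 0 0 0 0 0" --pt "0 0 0 0 0 0" --pt "0 0 0 0 0 0"

```text
clock: 21.93
eef_pos: [563.2, -210.6, 68.6]
eef_rot: [3.141, -0.005, 0.083]
wrist_force: [-4.3, 1.6, 10.7]
finger_gap: 0.3
```

servo_tool --pt "0 0 0.01 0 0 0" --pt "0 0 0.02 0 0 0" --pt "0 0 0.03 0 0 0" --pt "0 0 0.04 0 0 0" --pt "0 0 0.04 0 0 0" --pt "0 0 0.04 0 0 0" --pt "0 0 0.04 0 0 0" --pt "0 0 0.04 0 0 0" --pt "0 0 0.04 0 0 0" --pt "0 0 0.04 0 0 0"

```text
clock: 22.77
eef_pos: [563.2, -210.5, 68.4]
eef_rot: [3.141, -0.005, 0.083]
wrist_force: [-5.5, 2.5, 13.2]
finger_gap: 0.5
```

The force is steady at 13 N, so the key is on its stop. I'll lift off straight up and then retract.

servo_tool --pt "0 0 -0.1 0 0 0" --pt "0 0 -0.3 0 0 0" --pt "0 0 -0.6 0 0 0" --pt "0 0 -1.2 0 0 0" --pt "0 0 -2 0 0 0" --pt "0 0 -4 0 0 0" --pt "0 0 -7 0 0 0" --pt "0 0 -10 0 0 0" --pt "0 0 -13 0 0 0" --pt "0 0 -16 0 0 0"

```text
clock: 23.6
eef_pos: [562.2, -210.4, 229.8]
eef_rot: [3.14, -0.005, 0.083]
wrist_force: [0.5, -0.4, 0.5]
finger_gap: 0.0
```

servo_tool --pt "-2 0 -1 0 0 0" --pt "-4 0 -2 0 0 0" --pt "-6 0 -3 0 0 0" --pt "-8 0 -4 0 0 0" --pt "-10 0 -5 0 0 0" --pt "-12 0 -6 0 0 0" --pt "-14 0 -6 0 0 0" --pt "-15 0 -6 0 0 0" --pt "-15 0 -6 0 0 0" --pt "-15 0 -6 0 0 0"

```text
clock: 24.43
eef_pos: [412.9, -222.9, 287.2]
eef_rot: [3.141, -0.005, 0.082]
wrist_force: [0.3, 1.2, -0.1]
finger_gap: 0.2
```

```bash
python3 - <<'E'
from h import *
from cell import *
import cv2
s=read_state();print(s["clock"],s["eef_pos"],s["wrist_force"])
for n in("top","scene"):
    c=camera(n)["pixels"][:,:,::-1]; cv2.imwrite(f"pics/{n}7.png",c)
    c=c[120:290,300:470] if n=="top" else c[145:295,185:355]
    cv2.imwrite(f"pics/{n}7z.png",cv2.convertScaleAbs(cv2.resize(c,(600,600) if n=="top" else (680,600),interpolation=2),alpha=1.3))
E
```

```text
24.4333 [ 412.88 -222.89  287.16] [ 0.27  1.19 -0.08]
```

View pics/scene7z.png

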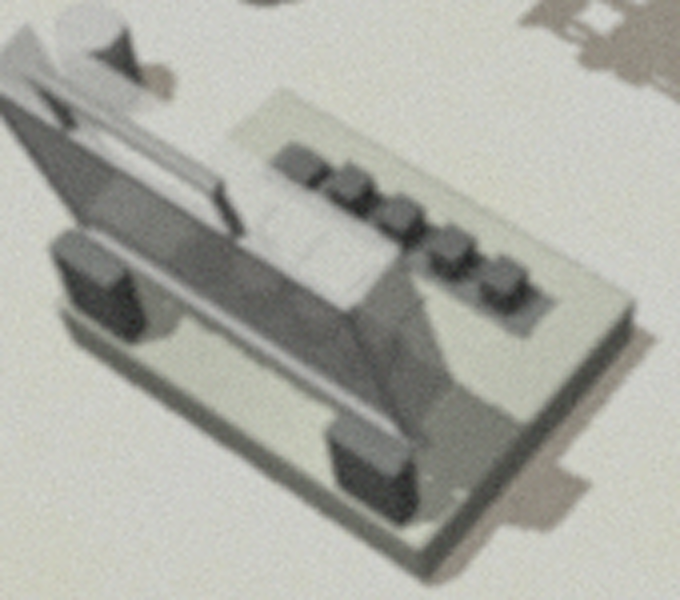

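View pics/top7z.png

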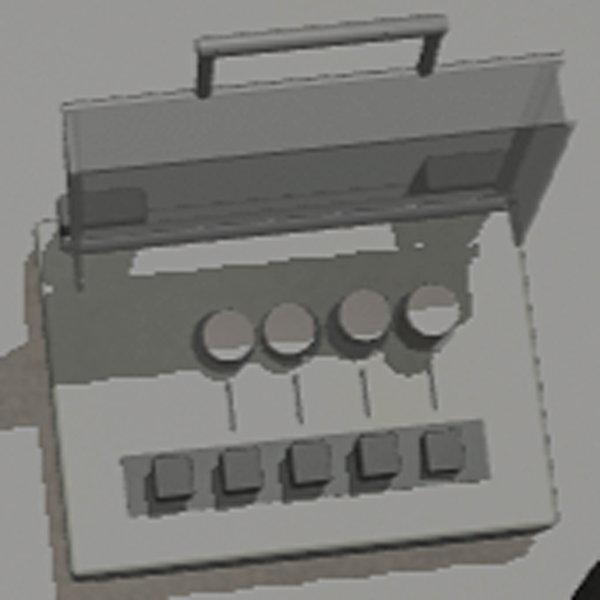

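Both views agree. Key 4 stays down (scene zoom (302,165), top zoom (442,452)) and key 0 is up at (505,283) in the scene zoom. Keys 1 to 3 are up, the jars haven't moved and the hood is back.

```bash
python3 -c "
from cell import *
print(sign_off())"
```

```text
the job is handed in; nothing more can be done
None
```

The hood stands open by itself and key 4, the one in front of the tall jar, is latched down with the standby key up. I handed the job in after about 24.4 s of the 50 s; no verdict was reported.

- **Hood:** I lifted it with the shut fingers under the handle bar. It swung on by itself to its stop, clear of the fingers.
- **Tall jar:** Triangulating the jar tops gave 78, 80, 80 and 104 mm for stations 1 to 4, so the tall jar is on station 4.
- **Key press:** I pressed key 4 in small steps. The standby key popped up with the fingers about 9.5 mm down. I stopped at about 14.6 mm, with the force rising steeply to 13 N.
- **Last checks:** Both cameras showed the hood back, key 4 down and keys 0 to 3 up. In the top view the jars were where they had been, and the arm was clear with no contact force beyond sensor noise. I did not look at the bowl, bottle and can again at the end; no move went near them.
- **What disagreed:** About 7 mm in, the wrist force read 10.4 N before the latch bar yielded, against the stated 6 N or so. Sideways force of up to about 6 N also appeared while pressing. Both stayed well below the 25 N limit.

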